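# Dock a driver on the test pins and lock the shuttle with its eccentric

## Task

A driver lies in the shuttle of the contact test fixture, and the eccentric cam locks the shuttle in its loading position. With the fingertips only, push the cam's lever right round so that the cam's low point faces the slide, push the shuttle by its push plate fully forward to its stop so that the driver presses in the spring pins, then push the lever all the way back so that the cam locks the shuttle there. Neither touch nor lift the driver, and leave the tools lying around where they are.

Things in the scene. Friction and masses are not known exactly. Their poses are not given: they have to be found in the camera images.
- fixture: Contact test fixture, an aluminium plate 270 x 172 mm, top 12 mm above the bench, fixed to it. Origin on the bench under the slide's middle line; x axis = the slide's forward direction (push plate towards black contact block), y to the left of that, z up. In this frame the plate covers x -151 to +119, y -118 to +54 mm.
- contact_block (a point): Top centre of the black contact block at the fixture's front end, 64 mm above the bench; the block is 36 mm along the slide and 70 mm wide, its pins look back at the driver. Two steel stop posts, against which the lever's arm comes to rest at either end of its swing, are 8 mm thick, tops 48 mm above the bench, and stand at fixture x -48 and +48, y -67.5 mm.
- cam_axis (a point): Upright axis of the eccentric cam, to the right of the slide (fixture x 0, y -78 mm), at mid-height of the cam disc, 30 mm above the bench. The steel disc is 40 mm across, its centre 9 mm off the axis; a red dot on it marks the high point. Disc top 36 mm, hub top 52 mm above the bench.
- lever_handle (a point): Middle, 78 mm above the bench, of the upright red handle of the cam lever: a round grip 15 mm thick, from 48 to 104 mm above the bench, 65 mm from the cam axis. Top of the lever's flat arm: 47 mm. It sweeps a half circle on the cam's outer side, away from the slide. A finger beside it pushes it along with 2 to 8 N; it stays where left.
- cam (a joint): Cam angle in rad, 0 to 3.14, growing counter-clockwise from above. 0: high point towards the slide, lever straight back (fixture -x): cam blocks the shuttle's roller. 1.57: lever outward (-y). 3.14: low point towards the slide, lever straight forward (+x): the roller can pass (from about 2.4). Turning back to 0 with the roller beyond the cam wedges the shuttle forward and locks it.
- shuttle (a joint): Travel of the shuttle (follower slide) along fixture +x, in m: 0 loading position, 0.056 hard front stop. The driver meets the pins at about 0.049; let go at the stop it springs back to about 0.046, and the cam turned back to 0 brings it to about 0.053 and holds it. 2 to 4 N move it, up to 10 N at the pins. With the cam at its high point it is blocked after 1 to 5 mm.
- push_plate (a point): Middle of the black rubber pad on the rear (fixture -x) face of the shuttle's upright push plate, 50 mm above the bench. The plate is 92 mm wide across the slide and reaches from 17 to 73 mm above the bench; free space lies behind it. The steel roller (16 mm thick, top 38 mm above the bench) on the shuttle's right side is 113 mm ahead of this face and 56 mm right of the middle line.
- nest (a point): Middle of the floor of the shuttle's nest, 23 mm above the bench, moving with the shuttle; the driver lies in it lengthwise along the slide. The nest is 73 mm wide outside; its side walls are 20 mm high.
- driver: LED driver in the nest: a light grey ribbed box 122 mm long (its y axis, along the slide), 64 mm wide, 39 mm high, top 62 mm above the bench, loose in the nest with about 1 mm play, 0.42 kg. Origin at the middle of its underside.
- pins (a joint): How far the four brass spring contact pins in the contact block's rear face are pressed in, in m: 0 free, 0.008 fully in. The driver's front end presses them.
- screwdriver_blue: Bystander, loose on the bench, not part of the work: blue-handled screwdriver, 180 mm long, 29 mm thick; origin at the middle of its underside.
- marker_blue: Bystander, loose on the bench, not part of the work: blue marker pen, 138 mm long, 17 mm thick; origin at the middle of its underside.
- tape_roll: Bystander, loose on the bench, not part of the work: roll of black tape lying flat, 91 mm across, 18 mm high; origin at the middle of its underside.
- gauge_block: Bystander, loose on the bench, not part of the work: plain grey metal block, 36x36x30 mm; origin at the middle of its underside.
- calliper: Bystander, loose on the bench, not part of the work: calliper with a black head, 70x200x16 mm; origin at the middle of its underside.
- side_cutters: Bystander, loose on the bench, not part of the work: red-handled side cutters, 55x165x13 mm; origin at the middle of its underside.
- tape_measure: Bystander, loose on the bench, not part of the work: brown tape measure, 30x68x58 mm; origin at the middle of its underside.
There are look-alikes about, which are no part of the job. Leave any green look-alike of the driver alone.

How it is judged:
On the way, in this order (a step that is already met when the one before it is completed fails the run):
1. the cam is turned to its low point with the shuttle still back (value of joint cam above 2.75 rad and value of joint shuttle below 0.02 m), for 0.1 s.
2. the shuttle is pushed to its front stop with the cam still clear (value of joint shuttle above 0.0525 m and value of joint pins above 0.0025 m and value of joint cam above 2.2 rad), for 0.1 s.
3. the cam is turned back to its high point behind the roller (value of joint cam below 0.2 rad and value of joint shuttle above 0.051 m), for 0.1 s.
At the end, for the whole second after the job is handed in: The lever is back within 0.2 rad of the cam's high point (joint cam under 0.2), the shuttle is held forward at 51 mm or more, the pins are pressed in by more than 1.5 mm, the driver lies seated in the nest (within 5 mm of its middle, level within 0.05 rad), and cam and shuttle are at rest (all of step 3 and value of joint pins above 0.0015 m and horizontal distance between driver and nest below 0.005 m and angle between driver's own z axis and vertical below 0.05 rad and velocity of joint shuttle between -0.005 and 0.005 m/s and velocity of joint cam between -0.05 and 0.05 rad/s); the robot touches nothing.
It fails at once if the robot touches the driver (more than 2 N) (contact force between any of the fingers, the arm and driver above 2 N).
It fails at once if the driver is lifted in its nest by more than 10 mm (z of driver in the frame of nest above 0.01 m).
It fails at once if a bystander is moved by more than 15 mm (distance of any of screwdriver_blue, marker_blue, tape_roll, gauge_block, calliper, side_cutters, tape_measure from where it was at the start of the episode above 0.015 m).
It also fails if it takes over 70 s, if anything falls off the work surface, if the arm or the gripper's body presses on something with over 40 N, if the wrist force passes 120 N, or if a joint passes its speed limit or range.

## Robot

A 6-joint arm with a two-finger parallel gripper is mounted at the origin on a cart in front of the work surface, level with it; the furniture and walls round the work are solid. World frame = base frame: x ahead of the robot, y to its left, z up, the work surface at z = 0. Lengths are in m, angles in rad, forces in N, time in s.
With the tool pointing down it reaches from about 0.325 to 0.85 m from the base axis. Payload 4.4 kg.
Tool frame: the origin (TCP) lies midway between the tips of the shut fingers; the grasp point (between the pads) lies 19 mm behind it; x points along the fingers, y is the direction in which the jaws open and shut, and the axes are right-handed (so a half turn about x gives the same grasp; the last joint's range is limited). The gripper opens to 94 mm and grips with 3 to 60 N. Pads are 16 mm wide; open, the fingers measure 119 mm over their backs; the gripper's body (75 mm by 177 mm) begins 78 mm behind the grasp point.
Start: joints at [-1.369, 0.207, 1.542, -0, 1.393, -0.15], TCP at [0.199, -0.54, 0.205] pointing down, gripper open.
Joint ranges: [-2.73, 2.73], [-0.86, 2.22], [0.23, 2.46], [-1.11, 4.25], [0.08, 2.63], [-2.82, 2.82]. Speed limits (rad/s): [2.79, 2.79, 3.14, 3.14, 3.14, 3.14].

## Interface

Orientations are given as a unit quaternion [w, x, y, z].
In Python, from rig import arm gives the robot as it stands.
- The arm moves only by the tool move_arm, never from a script. Its argument "series" is a list of rows, each a list of 5 numbers: the opening, from 0 (shut) to 1 (fully open), then the shift along the world's x, y, z in mm, then the turn about the world's z in rad. A call has 1 to 8 rows; each row shifts and turns the pose as measured when the row begins; what a row does not reach is not made up. A row lasts 1/12 s, in which the tool goes at most 41.7 mm and 7.16 degrees, less where a joint would pass 70% of its speed; a pose out of reach is approached as far as the arm can. A call is refused whole if a number of a shift passes 41.7 or a number of a turn 0.125, either way. A call with a gripper value outside its range is refused whole. The fingers move at their own pace and stop on an object; "newtons" is the grip in N (left out, the last holds). Time passes only in rows, so rows that do not move let the fingers close. It gives the time, the measured TCP pose, the force and the opening at its end, in the units of the state.
- arm.sense(): the state, without advancing time (a new reading comes with each control period).
- arm.grab_frame(name): name is "scene" or "top"; returns the picture (420x560x3 uint8, blue, green, red); there is no depth.
- arm.get_calibration(name): a dict with "fx", "fy", "cx", "cy" (pixels), "dist_coeffs" ([k1, k2, p1, p2, k3] as OpenCV has them; the pictures are not rectified), "pose" (4x4, takes a point from camera to world coordinates). Camera axes: x right, y up, looking along -z (the intrinsics and any distortion apply to the point x, -y, -z); pixel columns grow to the right and rows downward; lengths in m; the calibration is good to about 2 mm. A picture is of the moment at which its call begins. get_calibration takes no time and is no camera call.
- arm.finish_job(): hands the job in, once; it reports no verdict.
The state is a dict: "time_s": time; "joint_positions": joint angles; "dq": joint speeds; "joint_efforts": joint torques, N m; "tool_pos": TCP position; "tcp_rot": TCP orientation; "contact_force": force on the tool from outside, world axes, zero at the start; "ft_torque": the same for the moment, N m; "grip_width": finger opening in m.
Only numpy, scipy, OpenCV 4.12 (cv2) and the standard library are available. Lean on these libraries where they do the work, as an engineer would, in place of code of your own. Each camera call takes 0.05 s, during which the arm holds its last target.

## Working session

There is one attempt and no reset: what is moved stays moved. The work goes in short steps, Python scripts to look and compute and a tool call to move; the robot and the scene stay as the last step left them, time stands still between calls to the robot, and variables do not carry over. Pictures are saved under pics/ and viewed, and the job is handed in when it is done.

Besides the shell and the picture viewer there is one more tool, called as name([rows], argument=value, ...), one row to a line, values as JSON. move_arm: Moves the arm, as the interface text tells. Its arguments: {"type":"object","properties":{"series":{"type":"array"},"newtons":{"type":"number"}},"required":["series"]}

```bash
mkdir -p pics; python3 - <<'E'
from rig import arm
import cv2
for n in("scene","top"):
    cv2.imwrite(f"pics/{n}0.png",arm.grab_frame(n)); c=arm.get_calibration(n); print(n,c)
print(arm.sense())
E
```

```text
scene {'fx': 447.9863834210439, 'fy': 447.9863834210439, 'cx': 280.90218698951185, 'cy': 210.78769908506445, 'dist_coeffs': array([-0.12533828,  0.        ,  0.        ,  0.        ,  0.        ]), 'pose': array([[ 5.01094645e-01,  6.61404811e-01, -5.58075114e-01,
        -2.53866572e-01],
       [-8.65392077e-01,  3.82349672e-01, -3.23890849e-01,
        -5.09034537e-01],
       [-8.43128626e-04,  6.45253752e-01,  7.63967856e-01,
         1.16909014e+00],
       [ 0.00000000e+00,  0.00000000e+00,  0.00000000e+00,
         1.00000000e+00]])}
top {'fx': 525.46484794019, 'fy': 525.46484794019, 'cx': 276.1047003437496, 'cy': 210.0457091808403, 'dist_coeffs': array([0.05450289, 0.        , 0.        , 0.        , 0.        ]), 'pose': array([[ 0.01177892,  0.99775613, -0.06590872,  0.4355584 ],
       [-0.99991722,  0.01209448,  0.00439087, -0.03699499],
       [ 0.00517815,  0.06585155,  0.997816  ,  1.45054555],
       [ 0.        ,  0.        ,  0.        ,  1.        ]])}
{'time_s': 0.1, 'joint_positions': array([-1.36850593e+00,  2.07339885e-01,  1.54278700e+00,  3.07211819e-06,
        1.39352081e+00, -1.50521894e-01]), 'dq': array([ 0.00047006, -0.00298984, -0.00369305, -0.00054178,  0.00030067,
        0.00081112]), 'joint_efforts': array([ 9.23624393e-04, -3.71858490e+01, -2.82292289e+01,  7.02596270e-02,
        3.11347155e-02, -5.00675810e-05]), 'tool_pos': array([ 0.1985152 , -0.53886976,  0.20441547]), 'tcp_rot': array([-0.12336542, -0.69611494, -0.12481812,  0.69615041]), 'contact_force': array([-0.33157661, -0.51041777, -0.04419812]), 'ft_torque': array([-0.00814161, -0.04322517,  0.0086398 ]), 'grip_width': 0.0939353128105567}
```

View pics/scene0.png

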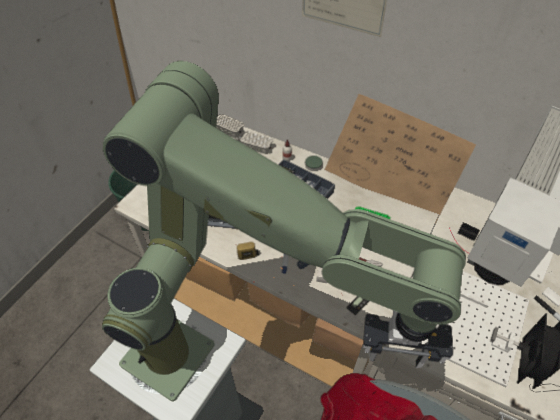

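View pics/top0.png

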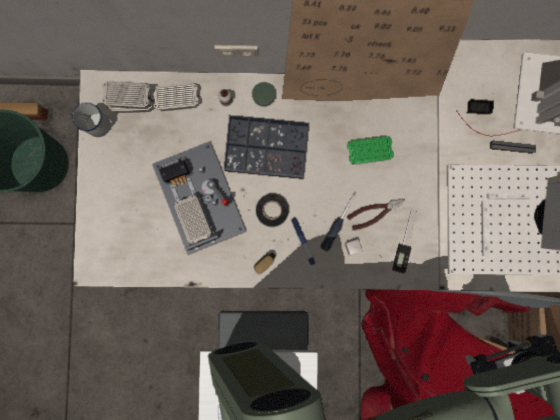

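The top view shows the fixture at about (200,197). Driver candidates are the grey ribbed box in the nest at (193,220), the grey boxes at (128,95) and (178,95) and the green one at (370,150). I choose the one in the nest. The only red grip on the fixture is at (225,202). Next is a close crop to check.

```bash
python3 - <<'E'
import cv2
a=cv2.imread("pics/top0.png")[130:270,140:280]
cv2.imwrite("pics/crop0.png",cv2.resize(a,None,fx=4.2,fy=4.2,interpolation=cv2.INTER_CUBIC))
E
```

```text
(no output)
```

View pics/crop0.png

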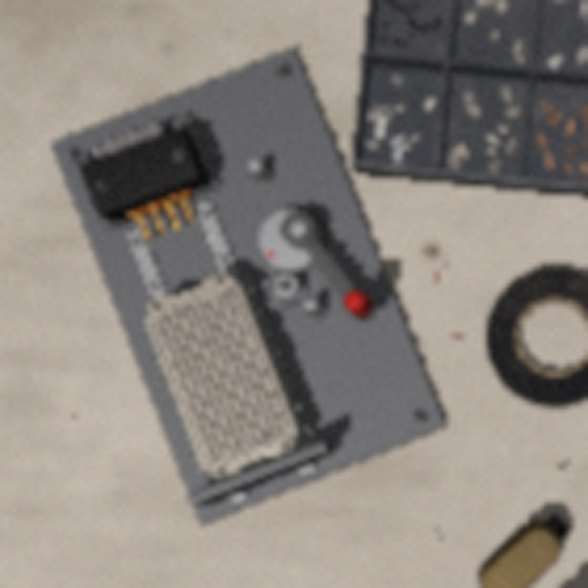

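```bash
cat > h.py <<'E'
import numpy as np, cv2
from rig import arm
def cal(n="top"):
    c=arm.get_calibration(n); K=np.array([[c['fx'],0,c['cx']],[0,c['fy'],c['cy']],[0,0,1]]); return K,c['dist_coeffs'],c['pose']
def ray(px,z,n="top"):
    K,d,P=cal(n); u=cv2.undistortPoints(np.array([[px]],float),K,d)[0,0]
    v=P[:3,:3]@np.array([u[0],-u[1],-1]); o=P[:3,3]; return o+v*(z-o[2])/v[2]
def proj(p,n="top"):
    K,d,P=cal(n); c=P[:3,:3].T@(np.asarray(p,float)-P[:3,3]); c=c*[1,-1,-1]
    return cv2.projectPoints(c.reshape(1,3),np.zeros(3),np.zeros(3),K,d)[0].ravel()
E
python3 - <<'E'
from h import *
s=4.2; cr=lambda x,y:((x+.5)/s-.5+140,(y+.5)/s-.5+130)
W=[ray(cr(*p),.012)[:2] for p in[(52,146),(297,48),(447,420),(200,522)]]
F=np.array([(119,54),(119,-118),(-151,-118),(-151,54)])/1e3
W=np.array(W)
fc=F.mean(0);wc=W.mean(0);H=(F-fc).T@(W-wc)
th=np.arctan2(H[0,1]-H[1,0],H[0,0]+H[1,1]);R=np.array([[np.cos(th),-np.sin(th)],[np.sin(th),np.cos(th)]])
t=wc-R@fc
print("th",th,"t",t,"res mm",(W-(F@R.T+t))*1e3)
np.savez("fx.npz",R=R,t=t,th=th)
inv=lambda w:(R.T@(w[:2]-t))*1e3
print("hub",inv(ray(cr(299,229),.052)),"handle",inv(ray(cr(357,302),.104)),"blk",inv(ray(cr(145,165),.064)),"posts",inv(ray(cr(260,166),.048)),inv(ray(cr(312,300),.048)),"roller",inv(ray(cr(287,287),.038)))
print("plate top",inv(ray(cr(197,497),.073)),inv(ray(cr(327,450),.073)))
for n,f in dict(cam=(0,-78),h0=(-65,-78),h90=(0,-143),h180=(65,-78),pp=(-170,0)).items(): print(n,R@(np.array(f)/1e3)+t)
E
```

```text
th 0.39833751391485195 t [0.56618247 0.20440522] res mm [[-2.78471147 -1.33199732]
 [-2.36391807 -1.30470835]
 [ 3.15260685  1.18369763]
 [ 1.99602269  1.45300804]]
hub [ -1.32175418 -77.88132612] handle [-64.22698958 -97.57361184] blk [70.93470167 -3.93596434] posts [ 46.20267847 -69.55678276] [-46.04240582 -68.45773671] roller [-31.05098209 -55.99328857]
plate top [-136.27675905   41.03307698] [-139.6136982   -44.30344821]
cam [0.59643763 0.13251206]
h0 [0.53652666 0.10729944]
h90 [0.62165025 0.0726011 ]
h180 [0.65634859 0.15772469]
pp [0.40949226 0.1384645 ]
```

```bash
cat >> h.py <<'E'
from scipy.spatial.transform import Rotation as Ro
D=np.load("fx.npz") if __import__("os").path.exists("fx.npz") else None
def w(f): return D['R']@(np.array(f)/1e3)+D['t']
def st():
    s=arm.sense(); r=Ro.from_quat(np.roll(s['tcp_rot'],-1)).as_matrix(); 
    f=D['R'].T@(s['tool_pos'][:2]-D['t'])*1e3
    print("t %.2f"%s['time_s'],"fix",f.round(1),"z",(s['tool_pos'][2]*1e3).round(1),"jaw yaw-th",round(float(np.arctan2(r[1,1],r[0,1])-D['th']),3),"toolx",r[:,0].round(3),"F",s['contact_force'].round(1),"Ffix",(D['R'].T@s['contact_force'][:2]).round(1),"q",s['joint_positions'].round(2),"w",s['grip_width'].round(3)); return s
def to(f,z):
    s=arm.sense(); d=np.r_[w(f)-s['tool_pos'][:2],z/1e3-s['tool_pos'][2]]*1e3; print("to",f,z,"shift",d.round(1)); return d
E
python3 -c "
from h import *
st();to((-64,-66),250);to((-64,-66),72)
for n in ('scene','top'): print(arm.sense()['time_s'])"
```

```text
Traceback (most recent call last):
  File "h.py", line 17, in st
    print("t %.2f"%s['time_s'],"fix",f.round(1),"z",(s['tool_pos'][2]*1e3).round(1),"jaw yaw-th",round(float(np.arctan2(r[1,1],r[0,1])-D['th']),3),"toolx",r[:,0].round(3),"F",s['contact_force'].round(1),"Ffix",(D['R'].T@s['contact_force'][:2]).round(1),"q",s['joint_positions'].round(2),"w",s['grip_width'].round(3)); return s
                                                                                                                                                                                                                                                                                                   ^^^^^^^^^^^^^^^^^^^^^
AttributeError: 'float' object has no attribute 'round'
```

```bash
sed -i "s/s\['grip_width'\].round(3)/round(s['grip_width'],3)/" h.py; python3 -c "
from h import *
st();to((-64,-66),250);to((-64,-66),72)"
```

```text
t 0.10 fix [-627.2 -542.5] z 204.4 jaw yaw-th -1.616 toolx [-0.     0.002 -1.   ] F [-0.3 -0.5 -0. ] Ffix [-0.5 -0.3] q [-1.37  0.21  1.54  0.    1.39 -0.15] w 0.094
to (-64, -66) 250 shift [334.3 657.6  45.6]
to (-64, -66) 72 shift [ 334.3  657.6 -132.4]
```

move_arm([
  [0,10,20,10,0.04],
  [0,18,36,8,0],
  [0,18,36,8,0],
  [0,18,36,8,0],
  [0,18,36,8,0],
  [0,18,36,0,0],
  [0,18,36,0,0],
  [0,18,36,0,0],
], newtons=20)

```text
time_s: 0.77
tool_pos: [0.3319, -0.2607, 0.2422]
tcp_rot: [-0.13, -0.694, -0.136, 0.695]
contact_force: [1.1, -1.0, -0.0]
grip_width: 0.0443
```

move_arm([
  [0,18,36,0,0],
  [0,18,36,0,0],
  [0,18,36,0,0],
  [0,18,36,0,0],
  [0,18,36,0,0],
  [0,18,36,0,0],
  [0,18,36,0,0],
  [0,18,36,0,0],
])

```text
time_s: 1.43
tool_pos: [0.4751, 0.0405, 0.2406]
tcp_rot: [-0.13, -0.694, -0.136, 0.695]
contact_force: [0.1, -0.6, 0.2]
grip_width: 0.0004
```

```bash
python3 -c "
from h import *
st();to((-64,-66),200);to((-64,-66),72)"
```

```text
t 1.43 fix [-147.5 -115.8] z 240.6 jaw yaw-th -1.592 toolx [-0.003  0.008 -1.   ] F [ 0.1 -0.6  0.2] Ffix [-0.2 -0.6] q [-0.1  -0.03  1.73  0.01  1.45  1.09] w 0.0
to (-64, -66) 200 shift [ 57.7  78.3 -40.6]
to (-64, -66) 72 shift [  57.7   78.3 -168.6]
```

move_arm([
  [0,19,26,-10,0.02],
  [0,19,26,-10,0],
  [0,19,26,-10,0],
  [0,0,0,-40,0],
  [0,0,0,-25,0],
  [0,0,0,0,0],
])

```text
time_s: 1.93
tool_pos: [0.5368, 0.1332, 0.1427]
tcp_rot: [0.141, 0.694, 0.148, -0.69]
contact_force: [-0.1, -0.6, -0.7]
grip_width: 0.0005
```

```bash
python3 -c "
from h import *
st();to((-64,-66),72)
a=arm.grab_frame('top');cv2.imwrite('pics/t1.png',cv2.resize(a[110:270,130:290],None,fx=3.7,fy=3.7))
a=arm.grab_frame('scene');cv2.imwrite('pics/s1.png',a)"
```

```text
t 1.93 fix [-54.6 -54.2] z 142.7 jaw yaw-th -1.557 toolx [ 0.003  0.01  -1.   ] F [-0.1 -0.6 -0.7] Ffix [-0.4 -0.5] q [0.08 0.22 1.67 0.01 1.26 1.24] w 0.001
to (-64, -66) 72 shift [ -4.1 -14.5 -70.7]
```

View pics/t1.png

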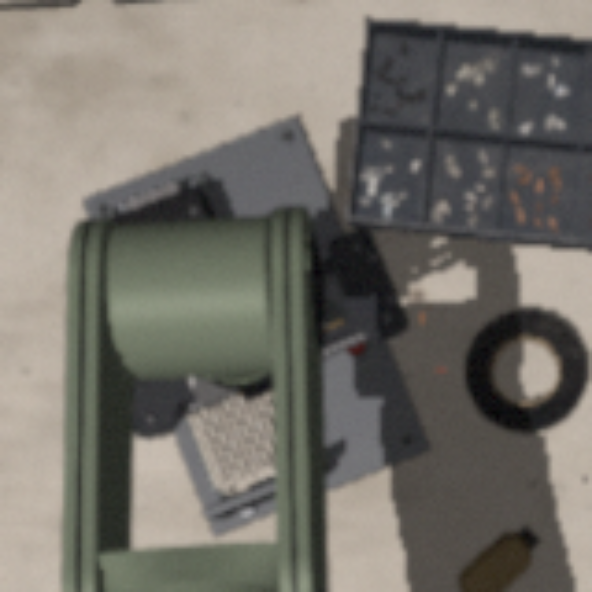

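View pics/s1.png

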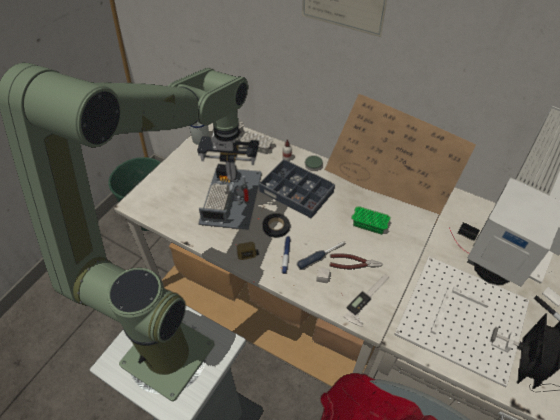

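move_arm([
  [0,-4,-14,0,0],
  [0,0,0,0,0],
  [0,0,0,-30,0],
  [0,0,0,-30,0],
  [0,0,0,0,0],
])

```text
time_s: 2.45
tool_pos: [0.5438, 0.1173, 0.0982]
tcp_rot: [0.141, 0.704, 0.145, -0.681]
contact_force: [-1.2, -0.4, -1.0]
grip_width: 0.0002
```

```bash
python3 -c "
from h import *
st();to((-64,-66),72)
a=arm.grab_frame('scene');cv2.imwrite('pics/s2.png',cv2.resize(a[130:240,180:290],None,fx=5.4,fy=5.4,interpolation=2))
K=np.arange(.3,3.2,.2)
def off(s,c,hx=8,hy=12.5,r=7.5):
    for t in np.arange(10,30,.1):
        q=np.maximum(np.abs([t*s,t*c])-[hx,hy],0)
        if np.hypot(*q)>=r: return t
for p in np.r_[.3:3.0:.2,3.14]:
    o=off(np.sin(p),np.cos(p)); h=np.array([-65*np.cos(p),-78-65*np.sin(p)]); tg=np.array([np.sin(p),-np.cos(p)])
    f=h-tg*o; print(p.round(2),f.round(1),(w(f)*1e3).round(1))
"
```

```text
t 2.45 fix [-54.4 -71.6] z 98.2 jaw yaw-th -1.562 toolx [ 0.031  0.012 -0.999] F [-1.2 -0.4 -1. ] Ffix [-1.3  0.1] q [0.05 0.26 1.72 0.01 1.13 1.21] w 0.0
to (-64, -66) 72 shift [-11.    1.4 -26.2]
0.3 [-68.3 -77.1] [533.2 106.8]
0.5 [-67.7 -89.6] [538.5  95.6]
0.7 [ -63.9 -103. ] [547.3  84.6]
0.9 [ -55.9 -116.6] [559.9  75.2]
1.1 [ -45. -128.] [574.4  68.9]
1.3 [ -32.9 -136.3] [588.7  66. ]
1.5 [ -20.2 -141.7] [602.6  65.9]
1.7 [  -7.2 -144.5] [615.6  68.4]
1.9 [   5.5 -144.8] [627.4  73.1]
2.1 [  17.3 -143.2] [637.7  79.1]
2.3 [  27.9 -140.3] [646.3  85.9]
2.5 [  38.7 -134.8] [654.2  95.2]
2.7 [  49.4 -125.7] [660.4 107.7]
2.9 [  58.2 -113.6] [663.9 122.3]
3.14 [ 65.  -98.2] [664.2 139.1]
```

View pics/s2.png

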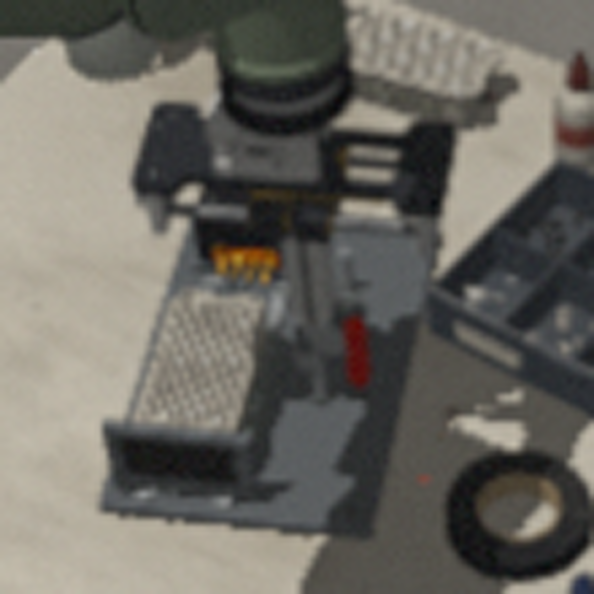

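move_arm([
  [0,-4,0,-5,0],
  [0,-4,0,-7,0],
  [0,-3,0,-7,0],
  [0,0,0,-5,0],
  [0,0,0,0,0],
])

```text
time_s: 2.92
tool_pos: [0.5402, 0.1179, 0.0847]
tcp_rot: [0.141, 0.711, 0.144, -0.674]
contact_force: [0.4, 1.2, 0.2]
grip_width: 0.0006
```

```bash
python3 -c "
from h import *
st();to((-66,-75),72);to((-66,-82),72)"
```

```text
t 2.92 fix [-57.5 -69.7] z 84.7 jaw yaw-th -1.563 toolx [ 0.051  0.014 -0.999] F [0.4 1.2 0.2] Ffix [0.8 1. ] q [0.05 0.26 1.75 0.01 1.08 1.21] w 0.001
to (-66, -75) 72 shift [ -5.8  -8.2 -12.7]
to (-66, -82) 72 shift [ -3.1 -14.7 -12.7]
```

move_arm([
  [0,0,0,0,0],
  [0,0,0,0,0],
  [0,0,0,0,0],
  [0,0,0,0,0],
])

```text
time_s: 3.25
tool_pos: [0.5409, 0.1182, 0.0855]
tcp_rot: [0.141, 0.712, 0.144, -0.673]
contact_force: [0.4, 0.0, 0.9]
grip_width: 0.0003
```

```bash
python3 -c "
from h import *
st()"
```

```text
t 3.25 fix [-56.8 -69.7] z 85.5 jaw yaw-th -1.563 toolx [ 0.053  0.014 -0.999] F [0.4 0.  0.9] Ffix [ 0.4 -0.1] q [0.05 0.26 1.75 0.01 1.08 1.21] w 0.0
```

move_arm([
  [0,-10,-8,-14,0],
])

```text
time_s: 3.33
tool_pos: [0.5355, 0.111, 0.0749]
tcp_rot: [0.142, 0.715, 0.144, -0.67]
contact_force: [0.6, -0.9, 0.4]
grip_width: 0.0004
```

```bash
python3 -c "
from h import *
st()"
```

```text
t 3.33 fix [-64.5 -74.2] z 74.9 jaw yaw-th -1.562 toolx [ 0.062  0.015 -0.998] F [ 0.6 -0.9  0.4] Ffix [ 0.2 -1.1] q [0.04 0.25 1.78 0.01 1.05 1.19] w 0.0
```

move_arm([
  [0,0,0,0,0],
])

```text
time_s: 3.42
tool_pos: [0.5318, 0.1103, 0.0721]
tcp_rot: [0.142, 0.712, 0.144, -0.672]
contact_force: [-1.1, -0.2, -0.6]
grip_width: 0.0005
```

```bash
python3 -c "
from h import *
st()"
```

```text
t 3.42 fix [-68.2 -73.4] z 72.1 jaw yaw-th -1.562 toolx [ 0.055  0.014 -0.998] F [-1.1 -0.2 -0.6] Ffix [-1.1  0.2] q [0.04 0.25 1.79 0.01 1.05 1.19] w 0.0
```

move_arm([
  [0,2,-9,0,0],
  [0,6,-12,0,0],
  [0,9,-11,0,0],
  [0,12,-9,0,0],
])

```text
time_s: 3.75
tool_pos: [0.5593, 0.0696, 0.0724]
tcp_rot: [0.141, 0.71, 0.147, -0.674]
contact_force: [-4.2, 1.6, -0.1]
grip_width: 0.0002
```

```bash
python3 -c "
from h import *
st()
a=arm.grab_frame('scene');cv2.imwrite('pics/s3.png',cv2.resize(a[130:240,180:290],None,fx=5.4,fy=5.4,interpolation=2))
st();to((-45,-128),72);to((-20,-142),72)"
```

```text
t 3.75 fix [ -58.7 -121.6] z 72.4 jaw yaw-th -1.559 toolx [ 0.049  0.018 -0.999] F [-4.2  1.6 -0.1] Ffix [-3.2  3.1] q [-0.04  0.29  1.73  0.02  1.07  1.11] w 0.0
t 3.80 fix [ -56.1 -125. ] z 73.1 jaw yaw-th -1.561 toolx [ 0.054  0.016 -0.998] F [ 1.8 -1.4  0.8] Ffix [ 1.1 -2. ] q [-0.04  0.3   1.73  0.02  1.06  1.11] w 0.001
to (-45, -128) 72 shift [11.4  1.5 -1.1]
to (-20, -142) 72 shift [39.8 -1.7 -1.1]
```

View pics/s3.png

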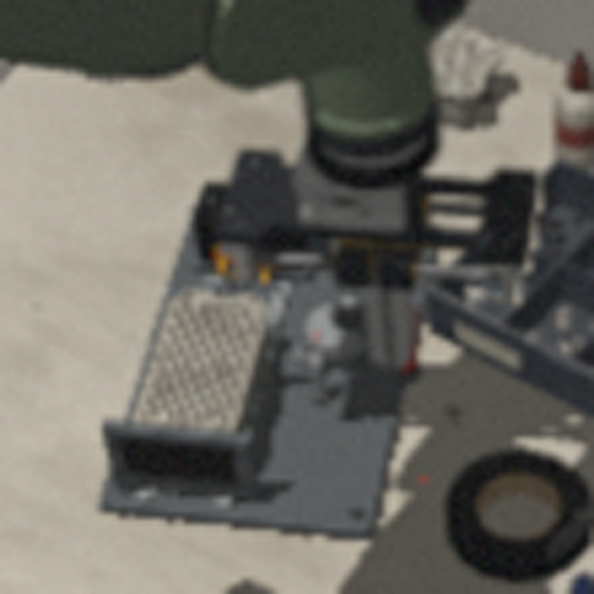

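move_arm([
  [0,12,1,-1,0],
  [0,13,-1,0,0],
  [0,13,0,0,0],
  [0,12,2,0,0],
])

```text
time_s: 4.13
tool_pos: [0.6126, 0.0613, 0.0722]
tcp_rot: [0.141, 0.709, 0.142, -0.677]
contact_force: [-3.1, 0.3, -0.1]
grip_width: 0.0005
```

```bash
python3 -c "
from h import *
st();to((5,-145),72);to((28,-140),72);to((49,-126),72)"
```

```text
t 4.13 fix [ -12.7 -149.9] z 72.2 jaw yaw-th -1.566 toolx [ 0.044  0.009 -0.999] F [-3.1  0.3 -0.1] Ffix [-2.7  1.5] q [-0.05  0.4   1.59  0.01  1.11  1.11] w 0.0
to (5, -145) 72 shift [14.4 11.4 -0.2]
to (28, -140) 72 shift [33.7 24.9 -0.2]
to (49, -126) 72 shift [47.6 46.  -0.2]
```

move_arm([
  [0,12,7,0,0],
  [0,10,8,0,0],
  [0,9,8,0,0],
  [0,7,8,0,0],
])

```text
time_s: 4.47
tool_pos: [0.6499, 0.0872, 0.0709]
tcp_rot: [0.14, 0.704, 0.14, -0.682]
contact_force: [-6.0, -0.5, 1.3]
grip_width: 0.0007
```

```bash
python3 -c "
from h import *
st();to((28,-140),72);to((49,-126),72);to((58,-114),72)
a=arm.grab_frame('scene');cv2.imwrite('pics/s4.png',cv2.resize(a[130:240,180:290],None,fx=5.4,fy=5.4,interpolation=2))"
```

```text
t 4.47 fix [  31.7 -140.5] z 70.9 jaw yaw-th -1.571 toolx [ 0.03   0.007 -1.   ] F [-6.  -0.5  1.3] Ffix [-5.7  1.9] q [-0.    0.48  1.47  0.01  1.16  1.17] w 0.001
to (28, -140) 72 shift [-3.6 -1.   1.1]
to (49, -126) 72 shift [10.3 20.1  1.1]
to (58, -114) 72 shift [14.  34.6  1.1]
```

View pics/s4.png

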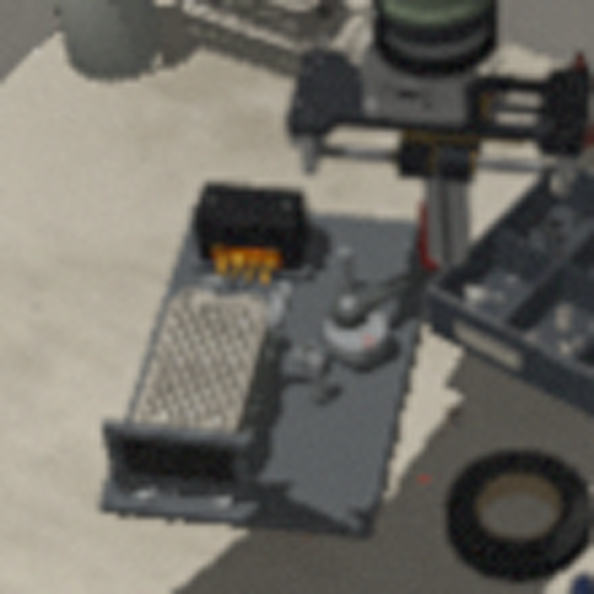

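move_arm([
  [0,5,9,1,0],
  [0,5,11,0,0],
  [0,4,12,0,0],
  [0,1,11,0,0],
])

```text
time_s: 4.85
tool_pos: [0.6701, 0.1273, 0.0722]
tcp_rot: [0.141, 0.706, 0.136, -0.681]
contact_force: [-0.7, -3.0, 0.8]
grip_width: 0.0008
```

```bash
python3 -c "
from h import *
st();to((62,-105),72);to((65,-98),72)"
```

```text
t 4.85 fix [  65.9 -111.4] z 72.2 jaw yaw-th -1.575 toolx [ 0.036  0.001 -0.999] F [-0.7 -3.   0.8] Ffix [-1.8 -2.5] q [ 0.06  0.53  1.4  -0.    1.18  1.24] w 0.001
to (62, -105) 72 shift [-6.   4.4 -0.2]
to (65, -98) 72 shift [-6.  12.  -0.2]
```

move_arm([
  [0,-4,8,0,0],
  [0,-3,8,0,0],
  [0,-3,7,0,0],
])

```text
time_s: 5.1
tool_pos: [0.6673, 0.141, 0.0734]
tcp_rot: [0.152, 0.709, 0.128, -0.677]
contact_force: [8.8, -28.3, -6.1]
grip_width: 0.0003
```

```bash
python3 -c "
from h import *
st();to((65,-98),72)
a=arm.grab_frame('scene');cv2.imwrite('pics/s5.png',cv2.resize(a[130:240,180:290],None,fx=5.4,fy=5.4,interpolation=2))"
```

```text
t 5.10 fix [ 68.6 -97.6] z 73.4 jaw yaw-th -1.571 toolx [ 0.051 -0.023 -0.998] F [  8.8 -28.3  -6.1] Ffix [ -2.9 -29.5] q [ 0.1   0.52  1.41 -0.03  1.16  1.28] w 0.0
to (65, -98) 72 shift [-3.2 -1.7 -1.4]
```

View pics/s5.png

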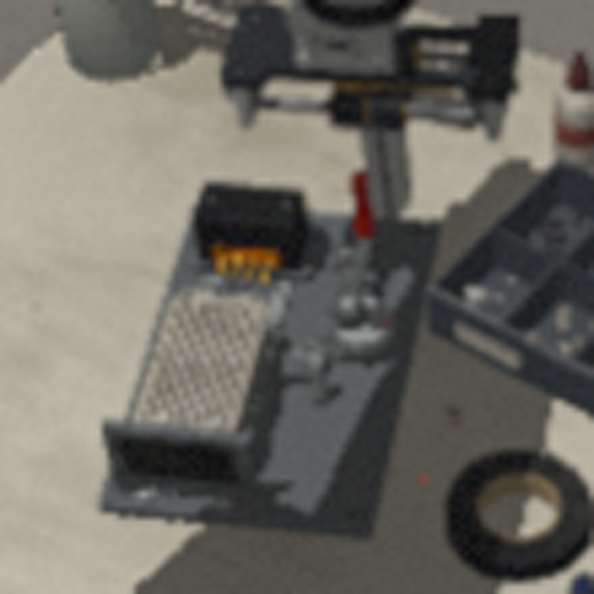

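move_arm([
  [0,4,-9,0,0],
  [0,4,-9,0,0],
  [0,0,0,30,0],
  [0,0,0,35,0],
  [0,-10,0,20,0],
  [0,-30,0,0,0],
  [0,-35,0,0,0],
  [0,-35,0,0,0],
])

```text
time_s: 5.82
tool_pos: [0.5678, 0.1271, 0.1637]
tcp_rot: [0.148, 0.713, 0.131, -0.673]
contact_force: [-0.8, 1.0, 0.8]
grip_width: 0.0005
```

```bash
python3 -c "
from h import *
st();to((-185,0),130);to((-144,0),45)
a=arm.grab_frame('scene');cv2.imwrite('pics/s6.png',cv2.resize(a[130:240,180:290],None,fx=5.4,fy=5.4,interpolation=2))"
```

```text
t 5.82 fix [-28.4 -71.9] z 163.7 jaw yaw-th -1.573 toolx [ 0.061 -0.013 -0.998] F [-0.8  1.   0.8] Ffix [-0.3  1.2] q [ 0.08  0.22  1.62 -0.02  1.25  1.26] w 0.0
to (-185, 0) 130 shift [-172.2    5.5  -33.7]
to (-144, 0) 45 shift [-134.4   21.4 -118.7]
```

View pics/s6.png

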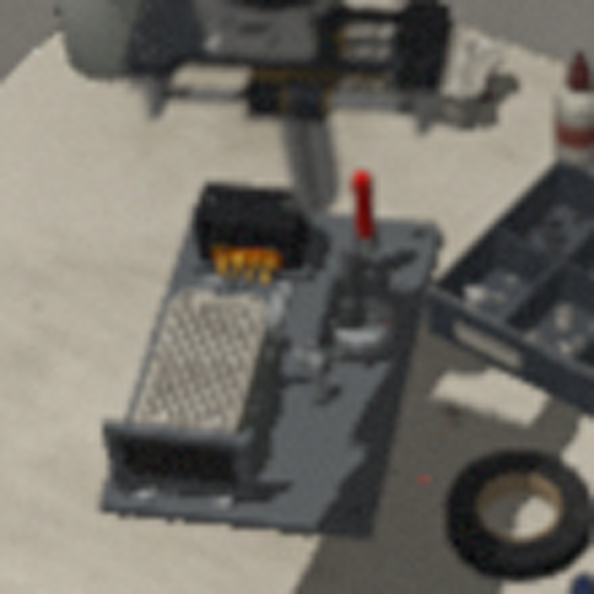

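move_arm([
  [0,-33,1,0,0],
  [0,-33,1,0,0],
  [0,-33,1,0,0],
  [0,-33,1,0,0],
  [0,-25,1,0,0],
  [0,-10,0,0,0],
  [0,0,0,0,0],
])

```text
time_s: 6.45
tool_pos: [0.3777, 0.14, 0.1574]
tcp_rot: [0.144, 0.707, 0.139, -0.679]
contact_force: [0.8, -0.1, 0.5]
grip_width: 0.0005
```

```bash
python3 -c "
from h import *
st();to((-185,0),48)
a=arm.grab_frame('scene');cv2.imwrite('pics/s7.png',cv2.resize(a[120:250,160:290],None,fx=4.5,fy=4.5,interpolation=2))"
```

```text
t 6.45 fix [-198.7   13.8] z 157.4 jaw yaw-th -1.567 toolx [ 0.041  0.    -0.999] F [ 0.8 -0.1  0.5] Ffix [ 0.7 -0.4] q [ 0.14 -0.16  2.02 -0.01  1.24  1.31] w 0.0
to (-185, 0) 48 shift [  18.    -7.4 -109.4]
```

View pics/s7.png

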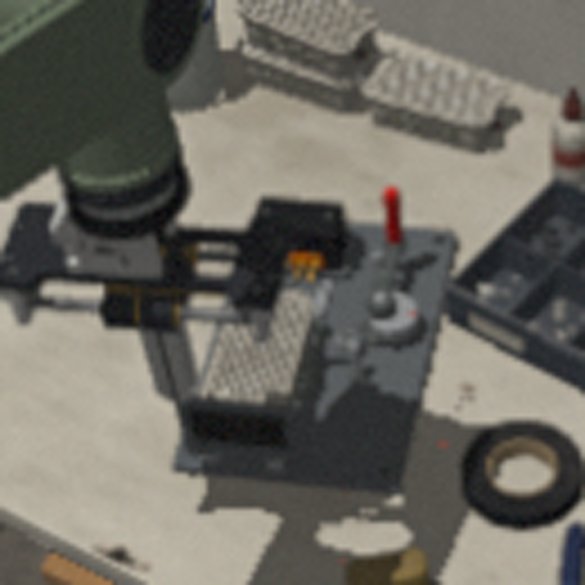

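move_arm([
  [0,8,-8,-15,0],
  [0,4,0,-25,0],
  [0,0,0,-25,0],
  [0,0,0,-25,0],
  [0,0,0,-10,0],
  [0,0,0,0,0],
])

```text
time_s: 7.0
tool_pos: [0.4031, 0.1354, 0.0602]
tcp_rot: [0.143, 0.714, 0.14, -0.671]
contact_force: [-0.2, 0.9, -0.7]
grip_width: 0.0008
```

```bash
python3 -c "
from h import *
st();to((-170,0),46)
a=arm.grab_frame('scene');cv2.imwrite('pics/s8.png',cv2.resize(a[120:250,160:290],None,fx=4.5,fy=4.5,interpolation=2))"
```

```text
t 7.00 fix [-177.1   -0.4] z 60.2 jaw yaw-th -1.568 toolx [ 0.061  0.008 -0.998] F [-0.2  0.9 -0.7] Ffix [0.1 0.9] q [0.12 0.03 2.08 0.   0.97 1.29] w 0.001
to (-170, 0) 46 shift [  6.4   3.1 -14.2]
```

View pics/s8.png

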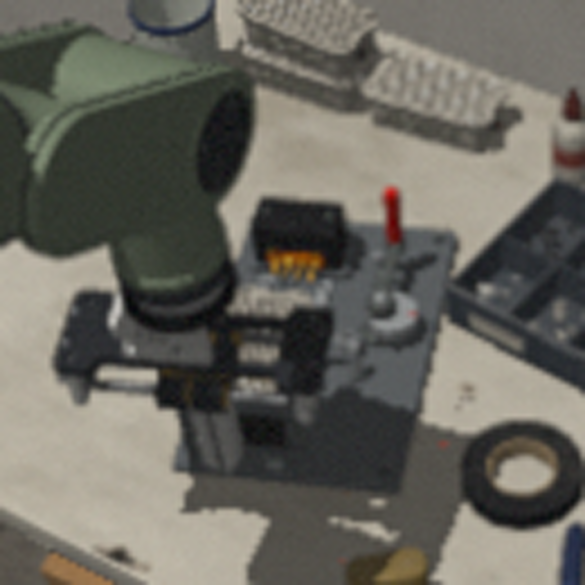

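move_arm([
  [0,3,1,-12,0],
  [0,4,2,-4,0],
  [0,6,2,0,0],
  [0,6,3,0,0],
  [0,4,2,0,0],
])

```text
time_s: 7.47
tool_pos: [0.4333, 0.147, 0.0485]
tcp_rot: [0.142, 0.717, 0.139, -0.668]
contact_force: [-1.6, -0.9, -1.6]
grip_width: 0.0002
```

```bash
python3 -c "
from h import *
st();to((-152,0),46);to((-94,0),46)"
```

```text
t 7.47 fix [-144.7   -1.4] z 48.5 jaw yaw-th -1.569 toolx [ 0.068  0.01  -0.998] F [-1.6 -0.9 -1.6] Ffix [-1.9 -0.2] q [0.14 0.12 2.02 0.   0.94 1.31] w 0.0
to (-152, 0) 46 shift [-7.2 -1.5 -2.5]
to (-94, 0) 46 shift [46.2 21.  -2.5]
```

move_arm([
  [0,8,4,0,0],
  [0,8,4,0,0],
  [0,8,3,0,0],
  [0,8,3,0,0],
])

```text
time_s: 7.8
tool_pos: [0.4671, 0.1621, 0.0491]
tcp_rot: [0.143, 0.716, 0.139, -0.669]
contact_force: [-2.3, -0.9, -0.4]
grip_width: 0.0003
```

```bash
python3 -c "
from h import *
st();to((-90,0),46)
a=arm.grab_frame('scene');cv2.imwrite('pics/s9.png',cv2.resize(a[120:250,160:290],None,fx=4.5,fy=4.5,interpolation=2))"
```

```text
t 7.80 fix [-107.7   -0.6] z 49.1 jaw yaw-th -1.568 toolx [ 0.066  0.009 -0.998] F [-2.3 -0.9 -0.4] Ffix [-2.5  0.1] q [ 0.16  0.19  1.93 -0.    0.96  1.33] w 0.0
to (-90, 0) 46 shift [16.1  7.4 -3.1]
```

View pics/s9.png

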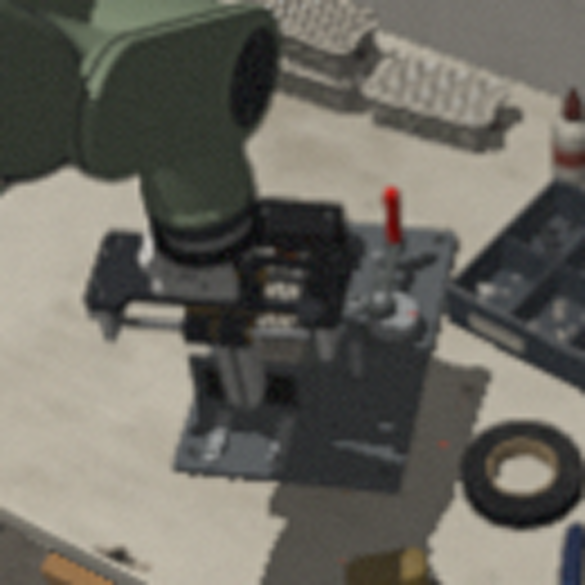

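move_arm([
  [0,6,2,0,0],
  [0,6,2,0,0],
  [0,5,2,0,0],
])

```text
time_s: 8.1
tool_pos: [0.4811, 0.1675, 0.0487]
tcp_rot: [0.144, 0.711, 0.139, -0.674]
contact_force: [-18.7, -10.0, 18.6]
grip_width: 0.0006
```

```bash
python3 -c "
from h import *
st();to((-90,0),46)"
```

```text
t 8.10 fix [-92.7  -1. ] z 48.7 jaw yaw-th -1.566 toolx [ 0.052  0.005 -0.999] F [-18.7 -10.   18.6] Ffix [-21.1  -2. ] q [ 0.17  0.23  1.88 -0.01  0.98  1.34] w 0.001
to (-90, 0) 46 shift [ 2.1  2.  -2.7]
```

move_arm([
  [0,4,2,0,0],
  [0,4,2,0,0],
  [0,3,1,0,0],
])

```text
time_s: 8.35
tool_pos: [0.4805, 0.168, 0.0471]
tcp_rot: [0.147, 0.7, 0.138, -0.685]
contact_force: [-7.5, -3.0, 7.3]
grip_width: 0.0004
```

```bash
python3 -c "
from h import *
st();to((-90,0),46)
a=arm.grab_frame('scene');cv2.imwrite('pics/s10.png',cv2.resize(a[120:250,160:290],None,fx=4.5,fy=4.5,interpolation=2));st()"
```

```text
t 8.35 fix [-93.1  -0.4] z 47.1 jaw yaw-th -1.564 toolx [ 0.022 -0.008 -1.   ] F [-7.5 -3.   7.3] Ffix [-8.   0.2] q [ 0.17  0.25  1.85 -0.01  1.02  1.35] w 0.0
to (-90, 0) 46 shift [ 2.8  1.5 -1.1]
t 8.40 fix [-93.   -0.3] z 47.1 jaw yaw-th -1.564 toolx [ 0.022 -0.007 -1.   ] F [-10.1  -4.7   8.7] Ffix [-11.2  -0.4] q [ 0.17  0.25  1.85 -0.01  1.02  1.35] w 0.001
```

View pics/s10.png

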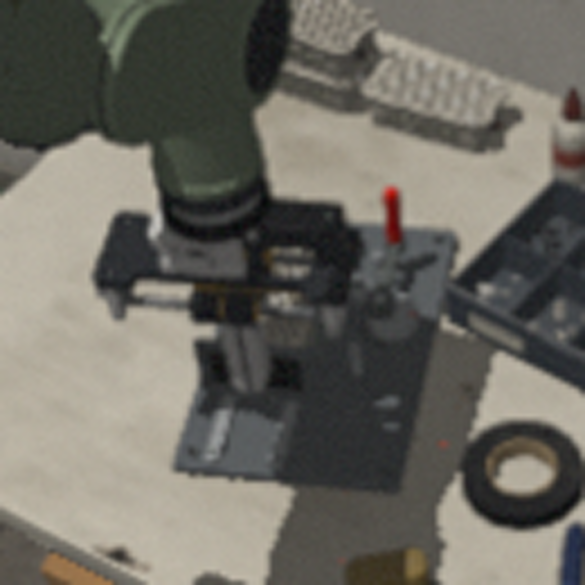

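move_arm([
  [0,7,3,3,0],
  [0,8,3,3,0],
  [0,8,3,2,0],
  [0,8,3,0,0],
])

```text
time_s: 8.73
tool_pos: [0.4795, 0.1677, 0.0468]
tcp_rot: [-0.152, -0.671, -0.135, 0.713]
contact_force: [-21.1, -9.5, 22.1]
grip_width: 0.0007
```

```bash
python3 -c "
from h import *
st()
a=arm.grab_frame('scene');cv2.imwrite('pics/s11.png',cv2.resize(a[120:250,160:290],None,fx=4.5,fy=4.5,interpolation=2));st()"
```

```text
t 8.73 fix [-94.1  -0.2] z 46.8 jaw yaw-th -1.56 toolx [-0.053 -0.036 -0.998] F [-21.1  -9.5  22.1] Ffix [-23.1  -0.6] q [ 0.18  0.3   1.79 -0.03  1.11  1.36] w 0.001
t 8.78 fix [-94.2  -0.2] z 46.8 jaw yaw-th -1.56 toolx [-0.055 -0.037 -0.998] F [-21.4  -9.6  19.3] Ffix [-23.5  -0.5] q [ 0.18  0.3   1.79 -0.03  1.11  1.36] w 0.001
```

View pics/s11.png

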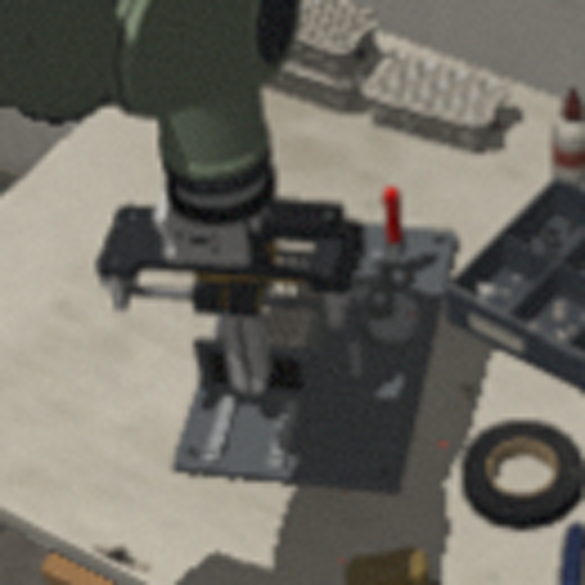

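move_arm([
  [0,-8,-4,0,0],
  [0,-12,-5,0,0],
  [0,-12,-5,0,0],
  [0,0,0,25,0],
  [0,0,0,35,0],
  [0,0,0,35,0],
  [0,0,0,15,0],
])

```text
time_s: 9.37
tool_pos: [0.446, 0.1532, 0.1574]
tcp_rot: [-0.152, -0.669, -0.135, 0.715]
contact_force: [0.6, 0.3, -0.4]
grip_width: 0.0005
```

```bash
python3 -c "
from h import *
st();to((68,-46),150)
a=arm.grab_frame('scene');cv2.imwrite('pics/s12.png',cv2.resize(a[120:250,160:290],None,fx=4.5,fy=4.5,interpolation=2))"
```

```text
t 9.37 fix [-130.7   -0.6] z 157.4 jaw yaw-th -1.561 toolx [-0.058 -0.036 -0.998] F [ 0.6  0.3 -0.4] Ffix [0.7 0. ] q [ 0.17  0.08  1.79 -0.03  1.33  1.34] w 0.0
to (68, -46) 150 shift [200.7  35.2  -7.4]
```

View pics/s12.png

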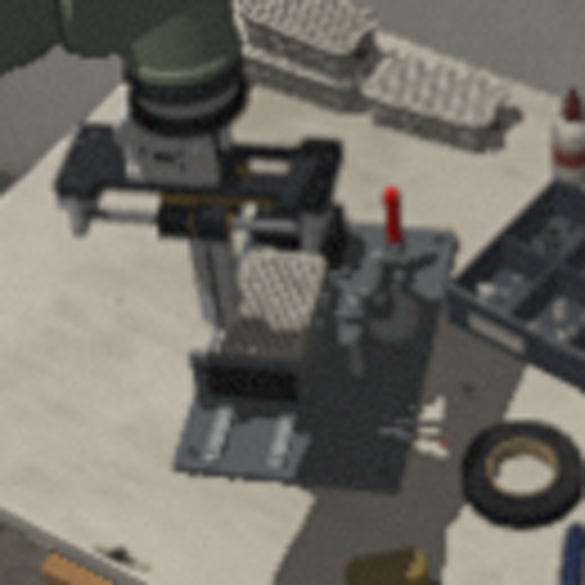

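The shuttle is forward, with its plate at about (250,375), and the lever is still forward at (392,215). I'm moving the finger over to the slide side of the handle.

move_arm([
  [0,30,5,0,0],
  [0,33,6,0,0],
  [0,33,6,0,0],
  [0,33,6,0,0],
  [0,33,6,0,0],
  [0,20,3,0,0],
  [0,0,0,0,0],
])

```text
time_s: 10.0
tool_pos: [0.6405, 0.1884, 0.157]
tcp_rot: [-0.151, -0.676, -0.135, 0.708]
contact_force: [-0.5, 0.8, -0.3]
grip_width: 0.0005
```

```bash
python3 -c "
from h import *
st();to((68,-46),110);to((68,-46),75)"
```

```text
t 10.00 fix [ 62.2 -43.6] z 157.0 jaw yaw-th -1.561 toolx [-0.04  -0.032 -0.999] F [-0.5  0.8 -0.3] Ffix [-0.2  0.9] q [ 0.17  0.47  1.3  -0.02  1.42  1.34] w 0.001
to (68, -46) 110 shift [  6.2  -0.  -47. ]
to (68, -46) 75 shift [  6.2  -0.  -82. ]
```

move_arm([
  [0,6,0,-15,0],
  [0,0,0,-20,0],
  [0,0,0,-10,0],
  [0,0,0,0,0],
])

```text
time_s: 10.33
tool_pos: [0.648, 0.1889, 0.1078]
tcp_rot: [-0.151, -0.677, -0.135, 0.708]
contact_force: [-0.1, -0.7, -0.6]
grip_width: 0.0003
```

```bash
python3 -c "
from h import *
st();to((68,-48),76)
a=arm.grab_frame('scene');cv2.imwrite('pics/s13.png',cv2.resize(a[120:250,160:290],None,fx=4.5,fy=4.5,interpolation=2))"
```

```text
t 10.33 fix [ 69.4 -46.1] z 107.8 jaw yaw-th -1.561 toolx [-0.038 -0.031 -0.999] F [-0.1 -0.7 -0.6] Ffix [-0.4 -0.6] q [ 0.17  0.53  1.32 -0.02  1.34  1.34] w 0.0
to (68, -48) 76 shift [ -0.5  -2.3 -31.8]
```

View pics/s13.png

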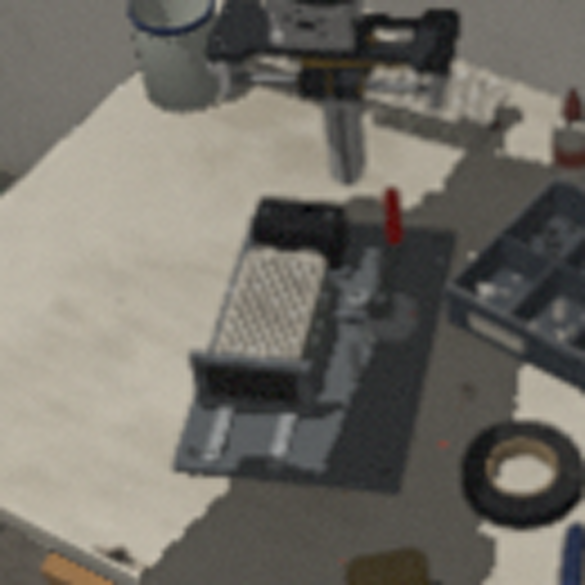

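move_arm([
  [0,0,-1,-15,0],
  [0,0,-1,-12,0],
  [0,0,0,0,0],
])

```text
time_s: 10.63
tool_pos: [0.6482, 0.1873, 0.0832]
tcp_rot: [-0.151, -0.678, -0.135, 0.706]
contact_force: [0.2, 0.8, 0.6]
grip_width: 0.0005
```

```bash
python3 -c "
from h import *
st();to((66,-58),74)
def off(s,c,hx=8,hy=12.5,r=7.5):
    for t in np.arange(10,30,.1):
        q=np.maximum(np.abs([t*s,t*c])-[hx,hy],0)
        if np.hypot(*q)>=r: return t
for p in np.r_[3.14,2.9:-.1:-.2]:
    o=off(np.sin(p),np.cos(p)); h=np.array([-65*np.cos(p),-78-65*np.sin(p)]); tg=np.array([np.sin(p),-np.cos(p)])
    f=h+tg*o; print(p.round(2),f.round(1),(w(f)*1e3).round(1))"
```

```text
t 10.63 fix [ 69.  -47.6] z 83.2 jaw yaw-th -1.561 toolx [-0.034 -0.03  -0.999] F [0.2 0.8 0.6] Ffix [0.5 0.7] q [ 0.17  0.55  1.34 -0.02  1.29  1.34] w 0.001
to (66, -58) 74 shift [  1.3 -10.8  -9.2]
3.14 [ 65. -58.] [648.6 176.2]
2.9 [ 68.  -73.5] [657.4 163. ]
2.7 [ 68.2 -85.9] [662.3 151.7]
2.5 [ 65.4 -99. ] [664.9 138.5]
2.3 [  58.7 -112.7] [664.  123.3]
2.1 [  48.4 -125. ] [659.2 107.9]
1.9 [  36.5 -134.2] [651.9  94.9]
1.7 [  23.9 -140.4] [642.7  84.3]
1.5 [  11.  -143.9] [632.1  76. ]
1.3 [  -1.9 -144.9] [620.7  70.1]
1.1 [ -14.  -143.8] [609.1  66.4]
0.9 [ -24.9 -141.2] [598.   64.6]
0.7 [ -35.5 -136.7] [586.4  64.6]
0.5 [ -46.4 -128.7] [573.4  67.8]
0.3 [ -55.9 -117.3] [560.2  74.6]
0.1 [ -62.7 -104.6] [549.   83.7]
```

move_arm([
  [0,1,-10,-6,0],
  [0,5,-11,-2,0],
  [0,6,-12,0,0],
  [0,4,-13,0,0],
])

```text
time_s: 10.97
tool_pos: [0.6609, 0.1429, 0.076]
tcp_rot: [-0.151, -0.676, -0.139, 0.708]
contact_force: [-6.6, 4.5, 0.6]
grip_width: 0.0001
```

```bash
python3 -c "
from h import *
st();to((65,-99),74);to((48,-125),74)
a=arm.grab_frame('scene');cv2.imwrite('pics/s14.png',cv2.resize(a[120:250,160:290],None,fx=4.5,fy=4.5,interpolation=2))"
```

```text
t 10.97 fix [ 63.5 -93.4] z 76.0 jaw yaw-th -1.556 toolx [-0.041 -0.025 -0.999] F [-6.6  4.5  0.6] Ffix [-4.3  6.7] q [ 0.1   0.56  1.33 -0.02  1.29  1.26] w 0.0
to (65, -99) 74 shift [ 3.6 -4.5 -2. ]
to (48, -125) 74 shift [ -2.  -35.1  -2. ]
```

View pics/s14.png

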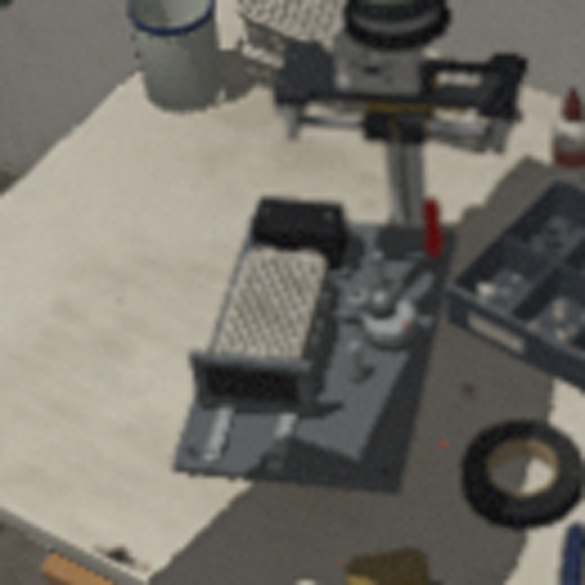

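move_arm([
  [0,4,-13,-1,0],
  [0,0,-15,0,0],
  [0,-3,-14,0,0],
  [0,-6,-12,0,0],
])

```text
time_s: 11.35
tool_pos: [0.6616, 0.0824, 0.0771]
tcp_rot: [-0.15, -0.68, -0.138, 0.704]
contact_force: [1.2, 2.6, 0.0]
grip_width: 0.0001
```

```bash
python3 -c "
from h import *
st();to((36,-134),74);to((11,-144),74)"
```

```text
t 11.35 fix [  40.6 -149.5] z 77.1 jaw yaw-th -1.56 toolx [-0.03  -0.024 -0.999] F [1.2 2.6 0. ] Ffix [2.1 2. ] q [ 0.01  0.54  1.37 -0.02  1.26  1.18] w 0.0
to (36, -134) 74 shift [-10.3  12.5  -3.1]
to (11, -144) 74 shift [-29.5  -6.4  -3.1]
```

move_arm([
  [0,-11,2,-1,0],
  [0,-12,-2,-1,0],
  [0,-12,-4,0,0],
  [0,-12,-4,0,0],
])

```text
time_s: 11.68
tool_pos: [0.6219, 0.0639, 0.0796]
tcp_rot: [-0.15, -0.688, -0.132, 0.698]
contact_force: [1.9, 3.0, -1.8]
grip_width: 0.0002
```

```bash
python3 -c "
from h import *
st();to((-2,-145),74);to((-25,-141),74)
a=arm.grab_frame('scene');cv2.imwrite('pics/s15.png',cv2.resize(a[120:250,160:290],None,fx=4.5,fy=4.5,interpolation=2))"
```

```text
t 11.68 fix [  -3.1 -151.1] z 79.6 jaw yaw-th -1.567 toolx [-0.008 -0.028 -1.   ] F [ 1.9  3.  -1.8] Ffix [2.9 2. ] q [-0.02  0.44  1.51 -0.03  1.2   1.16] w 0.0
to (-2, -145) 74 shift [-1.3  6.1 -5.6]
to (-25, -141) 74 shift [-24.1   0.9  -5.6]
```

View pics/s15.png

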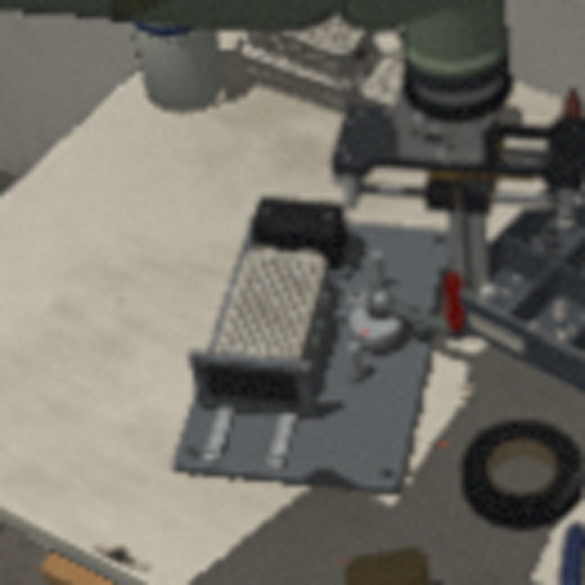

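move_arm([
  [0,-12,2,-4,0],
  [0,-12,2,-2,0],
  [0,-12,2,0,0],
  [0,-12,3,0,0],
])

```text
time_s: 12.07
tool_pos: [0.5803, 0.0669, 0.0798]
tcp_rot: [0.151, 0.696, 0.127, -0.691]
contact_force: [2.9, -0.5, -0.3]
grip_width: 0.0005
```

```bash
python3 -c "
from h import *
st();to((-46,-129),74);to((-56,-117),74);to((-63,-104),74)"
```

```text
t 12.07 fix [ -40.4 -132.3] z 79.8 jaw yaw-th -1.573 toolx [ 0.014 -0.031 -0.999] F [ 2.9 -0.5 -0.3] Ffix [ 2.5 -1.6] q [-0.02  0.35  1.64 -0.03  1.14  1.17] w 0.001
to (-46, -129) 74 shift [-6.5  0.8 -5.8]
to (-56, -117) 74 shift [-20.3   8.   -5.8]
to (-63, -104) 74 shift [-31.8  17.3  -5.8]
```

move_arm([
  [0,-10,3,-2,0],
  [0,-10,6,-2,0],
  [0,-10,8,0,0],
])

```text
time_s: 12.32
tool_pos: [0.5543, 0.0787, 0.0796]
tcp_rot: [0.154, 0.7, 0.123, -0.686]
contact_force: [3.8, -1.3, -1.6]
grip_width: 0.0005
```

```bash
python3 -c "
from h import *
st();to((-63,-104),74);to((-65,-98),74)
a=arm.grab_frame('scene');cv2.imwrite('pics/s16.png',cv2.resize(a[120:250,160:290],None,fx=4.5,fy=4.5,interpolation=2))"
```

```text
t 12.32 fix [ -59.7 -111.3] z 79.6 jaw yaw-th -1.575 toolx [ 0.028 -0.038 -0.999] F [ 3.8 -1.3 -1.6] Ffix [ 3.  -2.7] q [ 0.01  0.3   1.71 -0.04  1.11  1.21] w 0.001
to (-63, -104) 74 shift [-5.9  5.4 -5.6]
to (-65, -98) 74 shift [-10.1  10.2  -5.6]
```

View pics/s16.png

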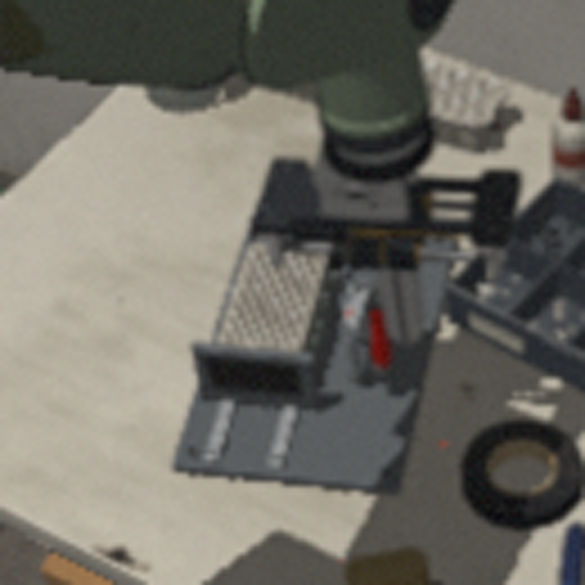

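Cam is now at about 0.2–0.3 rad. I'm pushing it home to the stop.

move_arm([
  [0,-7,8,-1,0],
  [0,-5,9,0,0],
  [0,-4,9,0,0],
  [0,-3,8,0,0],
])

```text
time_s: 12.7
tool_pos: [0.5452, 0.0895, 0.0804]
tcp_rot: [0.177, 0.704, 0.107, -0.679]
contact_force: [9.9, -22.9, -7.8]
grip_width: 0.0003
```

```bash
python3 -c "
from h import *
st();to((-65,-98),74)"
```

```text
t 12.70 fix [-63.9 -97.8] z 80.4 jaw yaw-th -1.565 toolx [ 0.054 -0.089 -0.995] F [  9.9 -22.9  -7.8] Ffix [  0.2 -25. ] q [ 0.06  0.27  1.74 -0.1   1.08  1.28] w 0.0
to (-65, -98) 74 shift [-0.9 -0.6 -6.4]
```

move_arm([
  [0,3,-7,0,0],
  [0,4,-10,0,0],
  [0,3,-8,0,0],
  [0,0,0,30,0],
  [0,0,0,35,0],
  [0,0,-10,35,0],
  [0,-10,-35,10,0],
  [0,-10,-35,0,0],
])

```text
time_s: 13.37
tool_pos: [0.5276, -0.0135, 0.1885]
tcp_rot: [0.177, 0.697, 0.114, -0.686]
contact_force: [1.2, 0.2, -1.0]
grip_width: 0.0003
```

move_arm([
  [0,-12,-35,0,0],
  [0,-12,-35,0,0],
  [0,-12,-35,0,0],
  [0,-12,-35,0,0],
  [0,-5,-20,0,0],
  [0,0,0,0,0],
  [0,0,0,0,0],
])

```text
time_s: 13.95
tool_pos: [0.4697, -0.1805, 0.1919]
tcp_rot: [0.173, 0.699, 0.115, -0.684]
contact_force: [0.4, 1.0, 0.7]
grip_width: 0.0005
```

```bash
python3 -c "
from h import *
st()
a=arm.grab_frame('scene');cv2.imwrite('pics/s17.png',cv2.resize(a[120:250,160:290],None,fx=4.5,fy=4.5,interpolation=2))
a=arm.grab_frame('top');cv2.imwrite('pics/t17.png',a);cv2.imwrite('pics/t17c.png',cv2.resize(a[130:270,140:280],None,fx=4.2,fy=4.2,interpolation=2))"
```

```text
t 13.95 fix [-238.2 -317.4] z 191.9 jaw yaw-th -1.558 toolx [ 0.037 -0.076 -0.996] F [0.4 1.  0.7] Ffix [0.8 0.8] q [-0.51  0.02  1.78 -0.05  1.27  0.67] w 0.001
```

View pics/t17c.png

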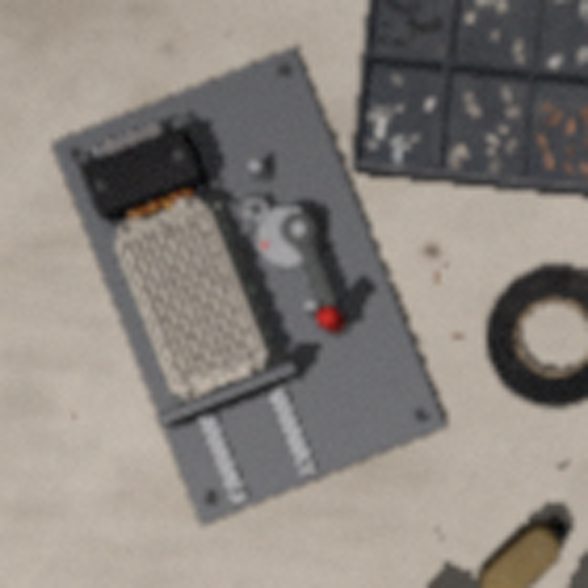

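View pics/s17.png

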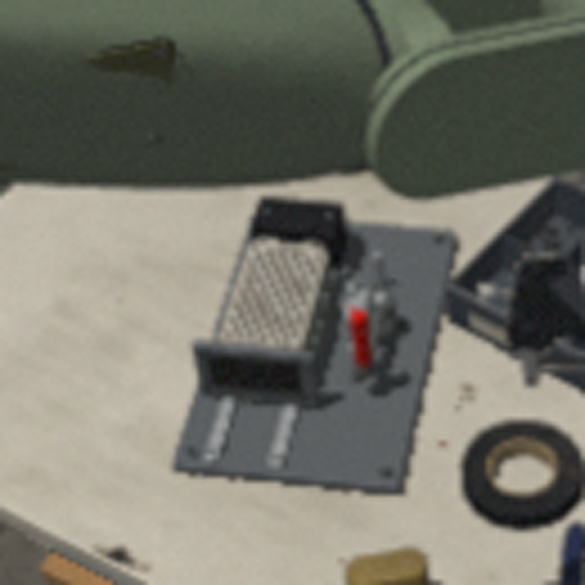

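View pics/t17.png

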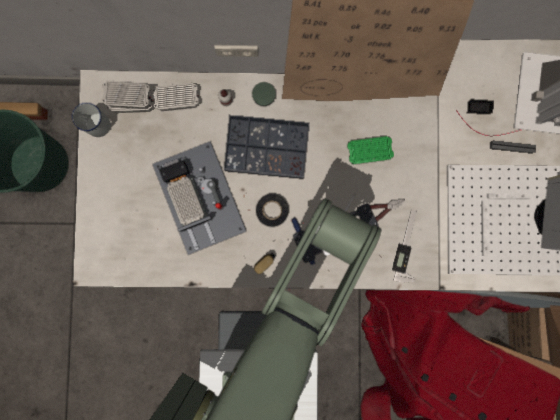

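```bash
python3 -c "
from h import *
s=4.2; cr=lambda x,y:((x+.5)/s-.5+140,(y+.5)/s-.5+130)
inv=lambda p:(D['R'].T@(p[:2]-D['t'])*1e3).round(1)
print('hub',inv(ray(cr(298,229),.052)),'handle',inv(ray(cr(330,318),.104)),'roller',inv(ray(cr(257,209),.038)),'plate',inv(ray(cr(165,418),.073)),inv(ray(cr(296,369),.073)),'was -136.3,-139.6; roller was -31.1')
print(arm.sense()['dq'].round(3))"
```

```text
hub [ -1.1 -77.3] handle [-67.1 -78.7] roller [ 22.9 -56.8] plate [-83.2  41.5] [-85.4 -45.1] was -136.3,-139.6; roller was -31.1
[ 0.025  0.001  0.     0.    -0.004 -0.001]
```

```bash
python3 -c "
from rig import arm
print(arm.finish_job())"
```

```text
the job is handed in; nothing more can be done
None
```

The job is done and handed in after about 14 s on the robot's clock; no verdict was reported. With shut fingertips I pushed the lever right round to its front stop and pushed the shuttle forward by its pad. I then pushed the lever back to its rear stop and drew the arm clear.

**Stops reached:** wrist force rose to about 29 N at the lever's front stop and 25 N at its rear stop. The shuttle held still under 23 N at its own stop.

**Last pictures, measured in fixture coordinates:**
- **Lever:** the handle is at (-67, -79) mm, which puts the cam at about 0.02 rad.
- **Shuttle:** the roller and plate have moved about 54 mm from the loading position, so the shuttle is held at about 53 mm. The threshold is 51 mm, and pixel measurement is only good to 1–2 mm.
- **Driver:** it looks seated in the nest and pressed against the pins. I could not read pin depth directly, only infer it from the travel.
- **Tools:** those in view look unmoved, but the arm partly hid the screwdriver, marker, gauge block and cutters. I never brought the arm low near them.

**Disagreements:**
- The pose fit of the fixture left 1–3 mm residuals at the plate corners.
- The tool tilted by up to about 0.1 rad while pushing against the stops; this had no visible effect on the result.

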